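Open the coffee jar in the one-handed jar holder

ROBOT

A 6-joint arm with a two-finger parallel gripper is mounted at the origin on the work surface. World frame = base frame: x ahead of the robot, y to its left, z up, the work surface at z = 0. Lengths are in m, angles in rad, forces in N, time in s.
With the tool pointing down it reaches from about 0.35 to 0.85 m from the base axis. Payload 8.1 kg.
Tool frame: the origin (TCP) lies at the very end of the fingers, on their centre line; the grasp point (between the pads) lies 19 mm behind it; z points along the fingers, y is the line along which they close (so a half turn about z gives the same grasp; the last joint's range is limited). The gripper opens to 93 mm and grips with 3 to 60 N. Pads are 15 mm wide; open, the fingers measure 128 mm over their backs; the gripper's body (75 mm by 188 mm) begins 65 mm behind the grasp point.
Start: joints at [1.07, 0.13, 1.488, -0, 1.523, -0.085], TCP at [0.242, 0.549, 0.219] pointing down, gripper open.
Joint ranges: [-2.96, 2.96], [-0.89, 2.26], [0.02, 2.5], [-1.34, 4.48], [0, 2.73], [-2.66, 2.66]. Speed limits (rad/s): [2.39, 2.39, 2.79, 3.14, 3.14, 3.14].

INTERFACE

Orientations are given as a rotation vector (axis times angle).
In Python, from plant import monitor, eyes, ticket gives the robot as it stands.
- The arm moves only by the tool arm_command, never from a script. Its argument "deltas" is a list that holds one entry, the list of rows, each a list of 6 numbers: the shift along the world's x, y, z in cm, then the turn, a rotation vector about the world's x, y, z in degrees. In form: [[[tx, ty, tz, rx, ry, rz], ...]]. A call has 1 to 12 rows; each row shifts and turns the commanded pose from where the row before left it; what a row does not reach is not made up. A row lasts 1/12 s, in which the tool goes at most 41.7 mm and 7.16 degrees, less where a joint would pass 70% of its speed; a pose out of reach is approached as far as the arm can. A call is refused whole if a number of a shift passes 4.17 or a number of a turn 7.16, either way. A call with a gripper value outside its range is refused whole. "gripper" is the opening, from -1 (shut) to 1 (fully open), set as the call begins (left out, the last holds). The fingers move at their own pace and stop on an object; "squeeze" is the grip in N (left out, the last holds). Time passes only in rows, so rows that do not move let the fingers close. It gives the time, the measured TCP pose, the force, the opening and the grip force at its end, in the units of the state.
- monitor.read_state(): the state, without advancing time (a new reading comes with each control period).
- eyes.read_camera(name): name is "scene" or "top" or "wrist"; returns the picture (420x560x3 uint8, blue, green, red); there is no depth.
- eyes.camera_model(name): a dict with "fx", "fy", "cx", "cy" (pixels), "rvec" (rotation vector, rad) and "tvec" (3), from world to camera coordinates, as OpenCV has them. Camera axes: x right, y down, z forward; pixel columns grow to the right and rows downward; lengths in m; the calibration is good to about 2 mm. A picture is of the moment at which its call begins: read the wrist's pose just before it. camera_model takes no time and is no camera call; for the wrist camera it gives the pose at the moment of the call.
- ticket.close_job(): hands the job in; it is judged then, once.
The state is a dict: "t": time; "q": joint angles; "dq": joint speeds; "joint_torque": joint torques, N m; "tool_pos": TCP position; "orientation": TCP orientation; "force": force on the tool from outside, world axes, zero at the start; "wrist_torque": the same for the moment, N m; "opening": finger opening in m; "gripper_force": force on a finger pad.
Only numpy, scipy, OpenCV 4.12 (cv2) and the standard library are available. Lean on these libraries where they do the work, as an engineer would, in place of code of your own. Each camera call takes 0.05 s, during which the arm holds its last target. There are 200 camera calls.

TASK

Clamp the coffee jar by turning the jar holder's knob clockwise to its end stop, then unscrew the jar's tight wooden cap anticlockwise until its threads come free. Lift the cap straight up and finish still holding it in the gripper, level and motionless over the jar with about 2 to 3 cm of air between them; do not put it down. The jar must stay clamped in its place without turning or rising, and the mug, canister and bowl are to be left where they are.

Things in the scene. Friction and masses are not known exactly. Their poses are not given: they have to be found in the camera images.
- holder: Jar holder fixed to the counter: steel plate 120 x 235 mm, 12 mm thick. Origin: underside of the plate below the jar's place, z up. At +y a V-block (57 mm high) backs the jar; at -y a red tower (70 x 70 mm, 50 mm high, centre at y = -125 mm) carries the knob; between, a jaw with a sprung rubber pad (50 mm high)
- pad_face (a point): Middle of the rubber pad's face, 33 mm above the counter, 6 mm from the jar when open. The knob pushes it along the holder's +y, 9.5 mm in all, and finally squeezes the jar with about 15 N. Unclamped, the jar would turn along with its cap
- knob (a joint): Angle of the clamp knob in rad: 0 fully open, 1.5 at its end stop (fully clamped). Grows as the knob is turned clockwise seen from above. Starts between 0 and 0.35. About 0.2 to 0.3 N m turn it and it stays where it is left.
- knob_grip (a point): Point on the vertical axis of the black knob, 87 mm above the counter, in the upper half of its bar grip. The point's x axis runs along the bar and turns with it. The bar is 42 mm long, 14 mm wide and spans 62 to 94 mm height; below it a disc of 44 mm diameter, top at 64 mm.
- jar: White ceramic jar, 62 mm diameter, 450 g, loose in the holder on its 12 mm plate, z up. Origin: centre of its underside. Shoulder at 80 mm; above it a narrower threaded neck to 98 mm and an orange sprung seal disc (41 mm wide), its top at 100 mm under the closed cap, 103 mm when free. A red mark on the side at +x
- jar_mark (a point): The red mark on the jar's side, 31 mm from the axis along the jar's +x and 74 mm above its underside.
- cap: Dark wooden screw cap, 64 mm diameter, 24 mm high, 60 g, upright on the jar. Origin: centre of its lower rim, z up; a white line on its top points along its +x. Closed, the rim is 81 mm above the jar's underside and the line is over the jar's red mark within 0.15 rad. Tight: about 0.3 to 0.8 N m turn it, so grip it firmly (50 N or more)
- cap_line (a point): Outer end of the cap's white line, 29 mm from its axis, on its top. Thread: turned anticlockwise seen from above, the cap rises 2.2 mm per rad; it is free to lift once the line is 0.8 rad past the jar's red mark, and turns on freely to a stop at 1.3 to 1.4 rad; 1.05 rad past the mark is a good aim
- mug: Bystander: blue mug, 76 mm wide, 85 mm high, origin at the centre of its underside.
- canister: Bystander: white canister with a light lid, 84 mm wide, 110 mm high, origin at the centre of its underside.
- bowl: Bystander: terracotta bowl, 100 mm wide, 45 mm high, origin at the centre of its underside.
Not all that is in view belongs to the job. Several things have the shape of the cap; the one meant has the colours described above.

How it is judged:
On the way, in this order (a step that is already met when the one before it is completed fails the run):
1. the knob is at its end stop, clamping the jar, with the cap still screwed on (value of joint knob above 1.4 rad and angle between the x axis of cap and the x axis of jar, either way round below 0.4 rad and z of cap in the frame of jar below 0.086 m), for 0.2 s.
2. the cap is unscrewed to where its threads disengage, still sitting on the clamped jar (value of joint knob above 1.35 rad and angle between the x axis of cap and the x axis of jar, either way round above 0.72 rad and z of cap in the frame of jar below 0.089 m and horizontal distance between cap and jar below 0.006 m), for 0.1 s.
At the end, for the whole second after the job is handed in: Gripper holds the cap still and level (0.2 rad), its lower rim 108 to 155 mm above the jar's underside, within 20 mm of the jar's axis, touching only fingers; knob above 1.35 rad; jar mark within 12 mm of its start, jar upright; bystanders within 30 mm of their starts (z of cap in the frame of jar between 0.108 and 0.155 m and horizontal distance between cap and jar below 0.02 m and angle between cap's own z axis and vertical below 0.2 rad and linear speed of cap below 0.02 m/s and contact force between the fingers and cap above 1 N and contact force between cap and jar below 0.05 N and value of joint knob above 1.35 rad and distance of jar_mark from where it was at the start of the episode below 0.012 m and angle between jar's own z axis and vertical below 0.1 rad and distance of each of mug, canister, bowl from where it was at the start of the episode below 0.03 m); the arm keeps its last pose, push and grip.
It fails at once if the jar turns, shifts or rises in its holder (its mark moves more than 15 mm) (distance of jar_mark from where it was at the start of the episode above 0.015 m).
It fails at once if the mug, canister or bowl is pushed away or tipped (distance of any of mug, canister, bowl from where it was at the start of the episode above 0.04 m or angle between any of mug, canister, bowl's own z axis and vertical above 0.5 rad).
It also fails if it takes over 48 s, if anything falls off the work surface, if the arm or the gripper's body presses on something with over 40 N, if the wrist force passes 120 N, or if a joint passes its speed limit or range.

## Working session

There is one attempt and no reset: what is moved stays moved. The work goes in short steps, Python scripts to look and compute and a tool call to move; the robot and the scene stay as the last step left them, time stands still between calls to the robot, and variables do not carry over. Pictures are saved under pics/ and viewed, at most 10 in all, crops included, and the job is handed in when it is done.

Besides the shell and the picture viewer there is one more tool, called after "Request:" as name([rows], argument=value, ...), one row to a line, values as JSON. arm_command: Moves the arm, as the interface text tells. Its arguments: {"type":"object","properties":{"deltas":{"type":"array"},"gripper":{"type":"number"},"squeeze":{"type":"number"}},"required":["deltas"]}

```bash
mkdir -p pics; ls; cat > h.py <<'E'
import numpy as np, cv2
from plant import monitor, eyes, ticket
def cam(n):
    m=eyes.camera_model(n); R=cv2.Rodrigues(np.array(m['rvec'],float))[0]; return m,R,np.array(m['tvec'],float).ravel()
def at_z(n,u,v,z,c=None):
    m,R,t=c or cam(n); d=R.T@np.array([(u-m['cx'])/m['fx'],(v-m['cy'])/m['fy'],1]); o=-R.T@t
    return o+d*(z-o[2])/d[2]
def proj(n,P,c=None):
    m,R,t=c or cam(n); p=R@np.array(P)+t; return np.array([m['fx']*p[0]/p[2]+m['cx'],m['fy']*p[1]/p[2]+m['cy']])
E
python3 - <<'E'
from h import *
a=eyes.read_camera('top');b=eyes.read_camera('scene')
cv2.imwrite('pics/top.png',a);cv2.imwrite('pics/scene.png',b)
for n in('top','scene'):
    m,R,t=cam(n);print(n,m,-R.T@t)
print(monitor.read_state())
E
```

```text
pics
top {'fx': 513.53970875515, 'fy': 513.53970875515, 'cx': 277.6195826096573, 'cy': 214.38656487911874, 'rvec': array([ 2.17598369, -2.1986513 ,  0.08851492]), 'tvec': array([0.01107734, 0.53386646, 1.35284447])} [0.43301114 0.01600138 1.38836939]
scene {'fx': 424.2323945804537, 'fy': 424.2323945804537, 'cx': 284.07734964662734, 'cy': 205.51440853486523, 'rvec': array([ 1.27989787,  2.03029746, -1.08438145]), 'tvec': array([ 0.21894394, -0.18948614,  1.55372557])} [1.35459383 0.40472781 0.70652358]
{'t': 0.1, 'q': array([ 1.06960647e+00,  1.31071218e-01,  1.48917811e+00, -9.81487380e-07,
        1.52299785e+00, -8.53935486e-02]), 'dq': array([-0.00025214, -0.00194765, -0.00024697, -0.0008075 ,  0.00061101,
        0.00074206]), 'joint_torque': array([ 1.31084027e-03, -5.61338961e+01, -4.93096590e+01,  7.70162372e-02,
        2.91402993e-02,  4.60422962e-05]), 'tool_pos': array([0.24207875, 0.54843343, 0.21769672]), 'orientation': array([-6.48337760e-01, -3.07347638e+00,  2.48801117e-03]), 'force': array([-0.76498708, -0.05589834,  0.74644623]), 'wrist_torque': array([-0.03593933,  0.00556839,  0.02907706]), 'gripper_force': 0.0, 'opening': 0.09331982168329142}
```

View pics/top.png

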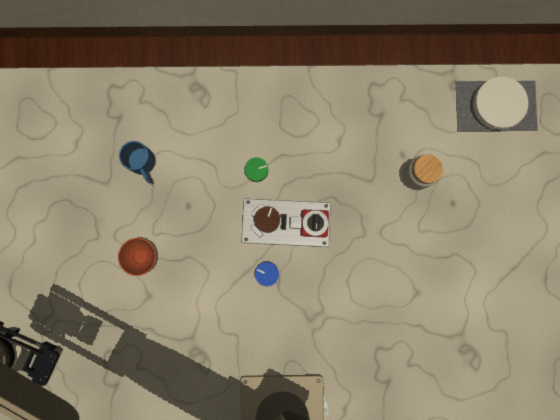

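View pics/scene.png

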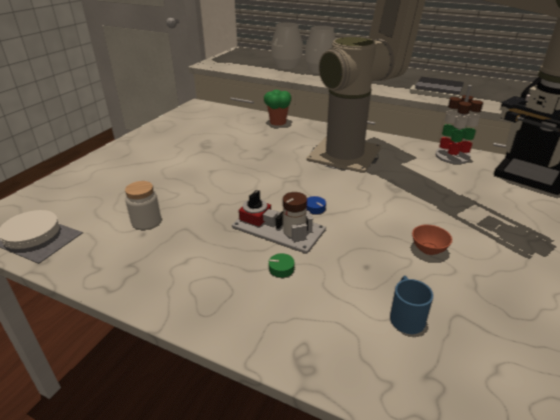

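Things that could be taken for the cap in the top view: the dark brown disc on the jar in the holder (267,219), the green disc (256,169), the blue disc (266,274) and the canister's orange lid (428,168). I choose the brown one with the white line. The black knob on the red tower is at (315,223). Next is a close crop to check.

```bash
python3 - <<'E'
import cv2
a=cv2.imread('pics/top.png')[190:256,235:340]
cv2.imwrite('pics/crop.png',cv2.resize(a,None,fx=7.5,fy=7.5,interpolation=cv2.INTER_CUBIC))
E
```

```text
(no output)
```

View pics/crop.png

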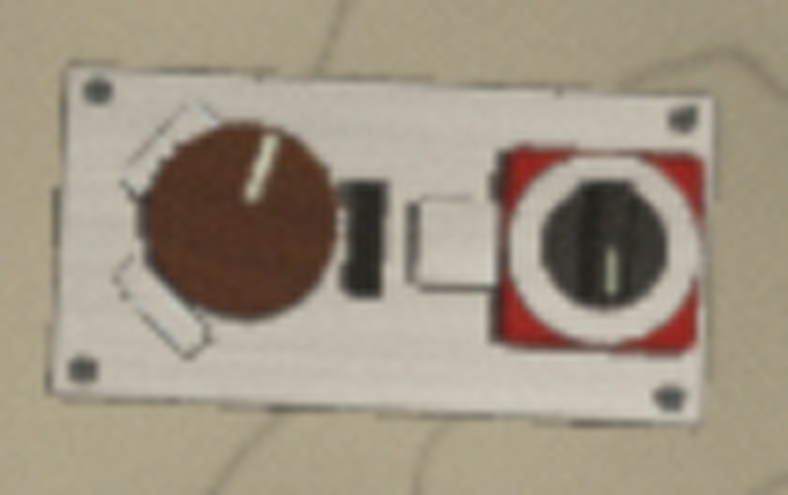

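The crop confirms it: a brown cap centred at crop (240,221), with its white line running from (250,200) to (270,137). The knob's disc is centred at (605,245), with the bar running roughly vertically in the image and a pale mark at (612,270). The plate corners are also visible.

```bash
python3 - <<'E'
from h import *
c=cam('top')
def w(x,y,z): return at_z('top',235+(x+.5)/7.5-.5,190+(y+.5)/7.5-.5,z,c)
for n,p in dict(cap=(240,221,.117),line=(270,137,.117),knob=(605,245,.094),kmark=(612,270,.094)).items(): print(n,w(*p))
C=np.array([w(*p,.012) for p in((72,68),(712,95),(700,422),(52,397))]);print(C)
e=(C[0]+C[3]-C[1]-C[2])[:2];e/=np.linalg.norm(e);print('holder +y',e,np.degrees(np.arctan2(e[1],e[0])))
cen=C.mean(0)[:2]; print('plate centre',cen,[np.linalg.norm(C[i]-C[i-1]) for i in range(4)])
m,R,t=cam('wrist');s=monitor.read_state();T=cv2.Rodrigues(s['orientation'])[0]
print('cam in tool',T.T@(-R.T@t-s['tool_pos']),T.T@R.T, m['fx']);print('tool y',T[:,1])
E
```

```text
cap [0.51549281 0.03382651 0.117     ]
line [0.54327522 0.02363803 0.117     ]
knob [ 0.50763585 -0.0886798   0.094     ]
kmark [ 0.49918382 -0.0909023   0.094     ]
[[ 0.57795384  0.09510095  0.012     ]
 [ 0.56593227 -0.13462956  0.012     ]
 [ 0.44874101 -0.12822581  0.012     ]
 [ 0.4600776   0.10291869  0.012     ]]
holder +y [0.05061723 0.99871813] 87.09860678514822
plate centre [ 0.51317618 -0.01620893] [np.float64(0.11813520154216278), np.float64(0.23004483873188064), np.float64(0.11736608762868206), np.float64(0.2314223356442543)]
cam in tool [ 0.07590689  0.00055278 -0.16447976] [[ 8.20790913e-05 -9.62681761e-01 -2.70635956e-01]
 [ 9.99999855e-01  2.23051457e-04 -4.90136241e-04]
 [ 5.32210964e-04 -2.70635877e-01  9.62681639e-01]] 369.1701202450662
tool y [ 0.40391782  0.91479379 -0.00164858]
```

Request:
arm_command([
  [[1.5,-3.2,0,0,0,1.3],[1.5,-3.2,0,0,0,1.3],[1.5,-3.2,0,0,0,1.3],[1.5,-3.2,0,0,0,1.3],[1.5,-3.2,0,0,0,1.3],[1.5,-3.2,0,0,0,1.3],[1.5,-3.2,0,0,0,1.3],[1.5,-3.2,0,0,0,1.3],[1.5,-3.2,0,0,0,1.3],[1.5,-3.2,0,0,0,1.3]],
])

```text
t: 0.93
tool_pos: [0.3924, 0.2272, 0.2183]
orientation: [-0.294, -3.128, 0.0]
force: [0.3, 0.9, -0.3]
opening: 0.093
gripper_force: 0.0
```

Request:
arm_command([
  [[1.5,-3.2,0,0,0,1.3],[1.5,-3.2,0,0,0,1.3],[1.5,-3.2,0,0,0,1.3],[1.5,-3.2,0,0,0,1.3],[1.5,-3.2,0,0,0,1.3],[1.5,-3.2,0,0,0,1.3],[1.5,-3.2,0,0,0,1.3],[1.5,-3.2,0,0,0,1.3],[0,0,0,0,0,0],[0,0,0,0,0,0],[0,0,0,0,0,0]],
])

```text
t: 1.85
tool_pos: [0.5119, -0.027, 0.2181]
orientation: [-0.013, -3.14, -0.001]
force: [0.4, -0.1, -0.4]
opening: 0.0928
gripper_force: 0.0
```

```bash
cat > look.py <<'E'
from h import *; import sys,pickle
s=monitor.read_state();c=cam('wrist');a=eyes.read_camera('wrist')
cv2.imwrite('pics/%s.png'%sys.argv[1],a);pickle.dump((c,s),open('pics/%s.pkl'%sys.argv[1],'wb'))
T=cv2.Rodrigues(s['orientation'])[0]
print(s['t'],s['tool_pos'],'psi',np.degrees(np.arctan2(T[1,1],T[0,1])),'z',T[:,2],s['q'],np.abs(s['dq']).max(),s['force'],s['opening'])
E
python3 look.py w1
```

```text
1.85 [ 0.51188798 -0.02697278  0.21807147] psi 89.51265219138065 z [-1.27088970e-03  5.66618484e-04 -9.99999032e-01] [-1.52965323e-01 -1.05952033e-01  1.72751369e+00  3.66805496e-04
  1.52137339e+00 -1.71527455e+00] 0.025464130695622925 [ 0.3522529  -0.05236144 -0.42798527] 0.09280783322125533
```

View pics/w1.png

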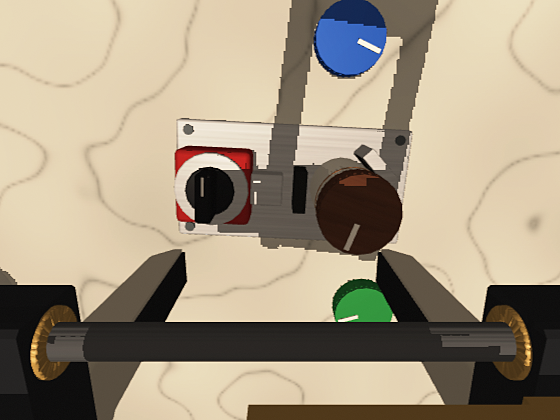

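The wrist view shows the knob on the red tower near (210,190), with its bar running nearly vertically in the image. The brown cap is centred near (358,210) with its line ending near (346,250). Image down is world +x. Enlarging for measurement.

```bash
python3 - <<'E'
import cv2
a=cv2.imread('pics/w1.png')
cv2.imwrite('pics/w1c.png',cv2.resize(a[140:265,170:415],None,fx=3.2,fy=3.2,interpolation=cv2.INTER_CUBIC))
E
```

```text
(no output)
```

View pics/w1c.png

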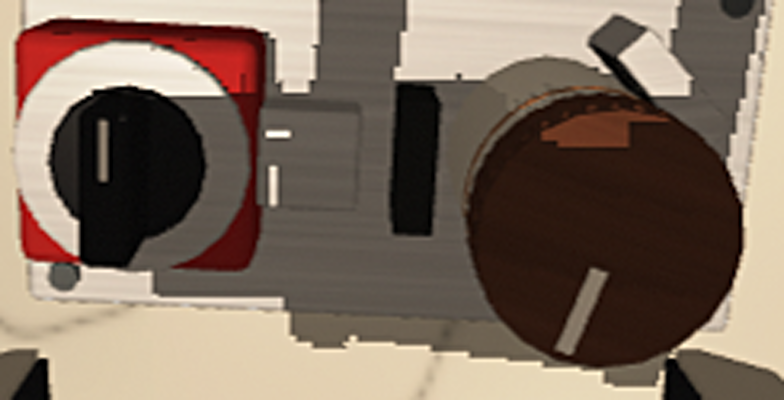

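```bash
python3 - <<'E'
from h import *; import pickle
c,s=pickle.load(open('pics/w1.pkl','rb'))
def w(x,y,z): return at_z('',170+(x+.5)/3.2-.5,140+(y+.5)/3.2-.5,z,c)
for n,p in dict(disc=(127,163,.064),cap=(606,230,.117),line=(564,353,.117),linein=(600,270,.117),m0=(102,120,.094),m1=(103,182,.094),tl=(20,32,.05),tr=(262,32,.05),bl=(22,258,.05),br=(258,268,.05),dl=(50,163,.064),dr=(205,163,.064)).items(): print(n,w(*p).round(4))
a=cv2.imread('pics/w1.png'); g=cv2.resize(a[140:240,170:260],None,fx=6,fy=6,interpolation=cv2.INTER_CUBIC)
g=(255*(np.clip(g/255.,0,1)**.35)).astype('uint8'); cv2.imwrite('pics/w1k.png',g)
E
```

```text
disc [ 0.5069 -0.0894  0.064 ]
cap [0.5121 0.0322 0.117 ]
line [0.5428 0.0236 0.117 ]
linein [0.5219 0.0313 0.117 ]
m0 [ 0.4893 -0.0889  0.094 ]
m1 [ 0.5051 -0.0897  0.094 ]
tl [ 0.4723 -0.1198  0.05  ]
tr [ 0.4729 -0.0522  0.05  ]
bl [ 0.5384 -0.1249  0.05  ]
br [ 0.542  -0.0554  0.05  ]
dl [ 0.5067 -0.1106  0.064 ]
dr [ 0.5071 -0.0679  0.064 ]
```

View pics/w1k.png

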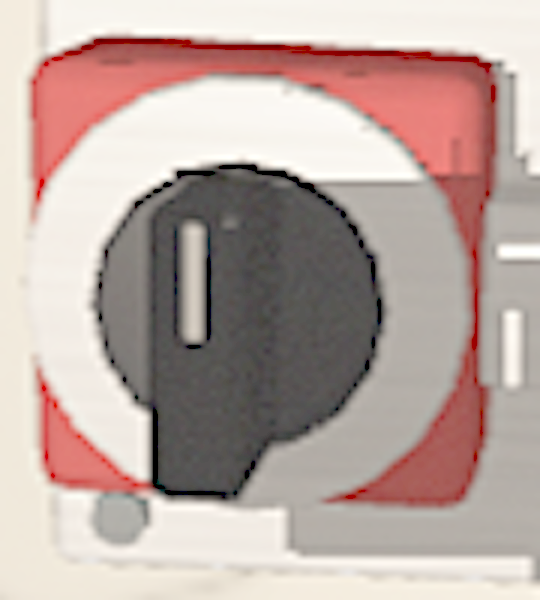

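Knob axis is at about (0.507, -0.0893) and the bar lies at about -3°, along holder x, so the knob starts near 0. The disc's measured width of 42.7 mm against 44 mm agrees. Moving over the knob and down.

Request:
arm_command([
  [[-0.1,-1.5,-0.5,0,0,-0.6],[-0.1,-1.5,-0.5,0,0,-0.6],[-0.1,-1.5,-0.5,0,0,-0.6],[-0.2,-1.7,-0.5,0,0,-0.6],[0,0,-2,0,0,0],[0,0,-2,0,0,0],[0,0,-2,0,0,0],[0,0,-2,0,0,0],[0,0,-2,0,0,0],[0,0,-1.5,0,0,0],[0,0,-1.3,0,0,0],[0,0,0,0,0,0]],
])

```text
t: 2.9
tool_pos: [0.5049, -0.087, 0.0676]
orientation: [-0.074, -3.136, -0.002]
force: [0.4, 0.3, 0.5]
opening: 0.0928
gripper_force: 0.0
```

Request:
arm_command([
  [[0,0,0,0,0,0],[0,0,0,0,0,0],[0,0,0,0,0,0],[0,0,0,0,0,0],[0,0,0,0,0,0],[0,0,0,0,0,0],[0,0,0,0,0,0],[0,0,0,0,0,0],[0,0,0,0,0,0],[0,0,0,0,0,0]],
], gripper=-1, squeeze=20)

```text
t: 3.73
tool_pos: [0.5073, -0.0891, 0.0706]
orientation: [-0.078, -3.14, -0.0]
force: [0.3, -0.4, 0.0]
opening: 0.0309
gripper_force: 0.0
```

```bash
cat > st.py <<'E'
from h import *
s=monitor.read_state();T=cv2.Rodrigues(s['orientation'])[0]
print(s['t'],s['tool_pos'].round(4),'psi',np.degrees(np.arctan2(T[1,1],T[0,1])).round(2),'z',T[:,2].round(4),s['q'].round(3),'F',s['force'].round(2),'M',s['wrist_torque'].round(3),s['opening'],s['gripper_force'])
E
python3 st.py
```

```text
3.7333 [ 0.5073 -0.0891  0.0706] psi 87.17 z [-1.e-04  0.e+00 -1.e+00] [-0.274  0.026  1.877  0.     1.238 -1.795] F [ 0.27 -0.43  0.01] M [ 0.047 -0.048  0.004] 0.03089292011311834 0.0
```

Request:
arm_command([
  [[0,0,0,0,0,0],[0,0,0,0,0,0],[0,0,0,0,0,0],[0,0,0,0,0,0],[0,0,0,0,0,0]],
])

```text
t: 4.15
tool_pos: [0.5072, -0.0907, 0.0707]
orientation: [-0.078, -3.141, 0.004]
force: [-0.3, -7.6, -2.1]
opening: 0.014
gripper_force: 19.9
```

```bash
python3 st.py
```

```text
4.15 [ 0.5072 -0.0907  0.0707] psi 87.15 z [-1.0e-04 -2.6e-03 -1.0e+00] [-0.275  0.026  1.877 -0.003  1.238 -1.795] F [-0.26 -7.6  -2.08] M [-1.208  0.123 -0.171] 0.014043974337499049 19.926810264587402
```

Request:
arm_command([
  [[0,-0.16,0,0,0,0],[0,0,0,0,0,0],[0,0,0,0,0,-3],[0,0,0,0,0,-5],[0,0,0,0,0,-5],[0,0,0,0,0,-5],[0,0,0,0,0,-5],[0,0,0,0,0,-5],[0,0,0,0,0,-5],[0,0,0,0,0,-5],[0,0,0,0,0,0],[0,0,0,0,0,0]],
])

```text
t: 5.15
tool_pos: [0.5076, -0.09, 0.0707]
orientation: [1.091, 2.946, 0.002]
force: [1.7, 4.1, -0.5]
opening: 0.0136
gripper_force: 20.0
```

```bash
python3 st.py
```

```text
5.15 [ 0.5076 -0.09    0.0707] psi 49.34 z [ 5.e-04  1.e-03 -1.e+00] [-2.760e-01  2.700e-02  1.877e+00  1.000e-03  1.238e+00 -1.137e+00] F [ 1.68  4.08 -0.51] M [ 0.783 -0.306 -0.167] 0.013645296444578016 19.983212649822235
```

Request:
arm_command([
  [[0.03,0.08,0,0,0,-4],[0,0,0,0,0,-4],[0,0,0,0,0,-4],[0,0,0,0,0,-4],[0,0,0,0,0,-4],[0,0,0,0,0,-4],[0,0,0,0,0,-4],[0,0,0,0,0,-4],[0,0,0,0,0,-4],[0,0,0,0,0,0],[0,0,0,0,0,0]],
])

```text
t: 6.07
tool_pos: [0.5084, -0.0895, 0.0707]
orientation: [1.948, 2.464, 0.002]
force: [5.0, 3.4, -3.3]
opening: 0.014
gripper_force: 20.0
```

```bash
python3 st.py
```

```text
6.0667 [ 0.5084 -0.0895  0.0707] psi 13.35 z [ 1.6e-03  5.0e-04 -1.0e+00] [-2.740e-01  2.700e-02  1.876e+00  1.000e-03  1.237e+00 -5.080e-01] F [ 4.95  3.42 -3.32] M [ 0.509 -0.768 -0.075] 0.014020412487460738 19.987887740135193
```

Request:
arm_command([
  [[0.08,0.03,0,0,0,-3],[0,0,0,0,0,-3],[0,0,0,0,0,-3],[0,0,0,0,0,-2],[0,0,0,0,0,0],[0,0,0,0,0,0]],
])

```text
t: 6.57
tool_pos: [0.5087, -0.0895, 0.0707]
orientation: [2.175, 2.267, 0.001]
force: [2.5, 3.0, -2.2]
opening: 0.014
gripper_force: 20.0
```

```bash
python3 st.py
```

```text
6.5667 [ 0.5087 -0.0895  0.0707] psi 2.37 z [ 5.e-04  1.e-04 -1.e+00] [-0.274  0.029  1.874  0.     1.238 -0.315] F [ 2.47  3.02 -2.18] M [ 0.369 -0.478 -0.024] 0.013998842808454627 19.985437095165253
```

Request:
arm_command([
  [[0.04,0.05,0,0,0,-2],[0,0,0,0,0,-2],[0,0,0,0,0,-2],[0,0,0,0,0,0],[0,0,0,0,0,0]],
])

```text
t: 6.98
tool_pos: [0.5088, -0.0895, 0.0707]
orientation: [2.291, 2.149, -0.001]
force: [0.8, -0.7, -0.0]
opening: 0.0147
gripper_force: 21.0
```

```bash
python3 st.py
```

```text
6.9833 [ 0.5088 -0.0895  0.0707] psi -3.65 z [-1.e-04 -6.e-04 -1.e+00] [-2.730e-01  3.000e-02  1.873e+00 -1.000e-03  1.238e+00 -2.090e-01] F [ 0.78 -0.68 -0.05] M [-0.232  0.054  0.515] 0.014704029203893774 21.000797487795353
```

Opening widened slightly and the moment rose to 0.5 N m, so the knob is at its end stop. Releasing and rising to look.

Request:
arm_command([
  [[0,0,0,0,0,0],[0,0,0,0,0,0],[0,0,0,0,0,0],[0,0,0,0,0,0],[0,0,1,0,0,0],[0,0,2,0,0,0],[0,0,3,0,0,0],[0,0,3,0,0,0],[0,0,3,0,0,0],[0,0,3,0,0,0]],
], gripper=1)

```text
t: 7.82
tool_pos: [0.5086, -0.089, 0.2229]
orientation: [2.294, 2.146, 0.0]
force: [0.7, 0.3, 0.9]
opening: 0.0769
gripper_force: 0.0
```

Request:
arm_command([
  [[0,2.5,0,0,0,2],[0,2.5,0,0,0,2],[0,2.5,0,0,0,0],[0,2.5,0,0,0,0],[0,0,0,0,0,0],[0,0,0,0,0,0],[0,0,0,0,0,0]],
])

```text
t: 8.4
tool_pos: [0.5089, 0.0105, 0.2212]
orientation: [2.217, 2.225, -0.0]
force: [-0.2, 0.4, 0.7]
opening: 0.0929
gripper_force: 0.0
```

```bash
python3 look.py w2; python3 - <<'E'
from h import *; import pickle
c,s=pickle.load(open('pics/w2.pkl','rb'))
print(proj('',(.513,.034,.117),c),proj('',(.508,-.09,.094),c))
E
```

```text
8.4 [0.50888199 0.01051298 0.22115586] psi 0.21187260263278232 z [ 4.21633115e-04 -5.21216590e-04 -9.99999775e-01] [-7.97434190e-02 -1.19188178e-01  1.73414177e+00 -4.86457587e-04
  1.52617726e+00 -8.34195979e-02] 0.018851030981370913 [-0.17647195  0.38723013  0.73569187] 0.09293835256679106
[287.30496965 180.12560147] [280.04051983 312.36948079]
```

View pics/w2.png

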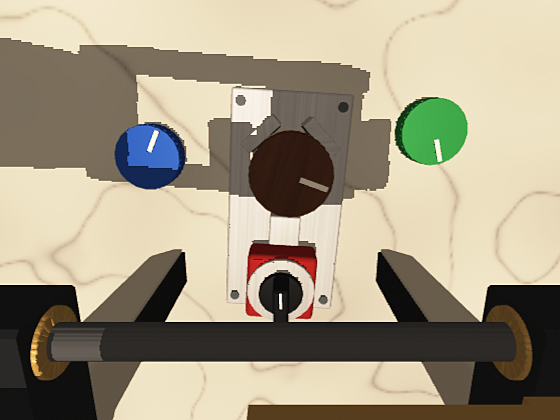

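After clamping, the knob's bar points along the holder (280,300), a quarter turn on. The cap's top is centred near (291.5,174), its edges at columns 249/334 and rows 131/217, and its line ends at (327,188).

```bash
python3 - <<'E'
from h import *; import pickle
c,s=pickle.load(open('pics/w2.pkl','rb'))
a=cv2.imread('pics/w2.png').astype(int)
# cap top: dark brown pixels
b,g,r=a[...,0],a[...,1],a[...,2]
m=((r>b+8)&(r<110)&(g<60)).astype('uint8'); m[:115]=0;m[235:]=0;m[:,:235]=0;m[:,345:]=0
n,l,st,ce=cv2.connectedComponentsWithStats(m); i=1+st[1:,4].argmax(); print(st[i],ce[i])
ct=cv2.convexHull(np.argwhere(l==i)[:,::-1].astype(np.float32)); e=cv2.fitEllipse(ct);print(e)
for p in ((291.5,174),e[0]):print(at_z('',*p,.117,c))
print('diam',at_z('',334.5,174,.117,c)-at_z('',248.5,174,.117,c),at_z('',291,131,.117,c)-at_z('',291,217,.117,c))
p=at_z('',328,188.5,.117,c);q=at_z('',300,180,.117,c);print('line',p,np.degrees(np.arctan2(*(p-q)[[1,0]])))
E
```

```text
[ 248  130   86   87 5604] [289.97394718 173.03747323]
((290.53472900390625, 173.31088256835938), (85.04325103759766, 87.6034927368164), 175.8301239013672)
[0.51604645 0.03858601 0.117     ]
[0.51533092 0.03909549 0.117     ]
diam [0.06325306 0.00022977 0.        ] [-0.00071864  0.06400092  0.        ]
line [0.54331369 0.02778624 0.117     ] -16.852923094212972
```

Request:
arm_command([
  [[0.2,0.9,0,0,0,0],[0.2,0.9,0,0,0,0],[0.26,0.9,0,0,0,0],[0,0,-2,0,0,0],[0,0,-2,0,0,0],[0,0,-2,0,0,0],[0,0,-2,0,0,0],[0,0,-2,0,0,0],[0,0,-1.5,0,0,0],[0,0,-1.2,0,0,0],[0,0,0,0,0,0]],
])

```text
t: 9.37
tool_pos: [0.5135, 0.0384, 0.0906]
orientation: [-2.215, -2.223, 0.005]
force: [-0.6, 0.5, -0.7]
opening: 0.0929
gripper_force: 0.0
```

Request:
arm_command([
  [[0,0,0,0,0,0],[0,0,0,0,0,0],[0,0,0,0,0,0],[0,0,0,0,0,0],[0,0,0,0,0,0],[0,0,0,0,0,0]],
], gripper=-1, squeeze=15)

```text
t: 9.87
tool_pos: [0.5162, 0.0379, 0.0947]
orientation: [2.217, 2.224, 0.002]
force: [0.1, 0.1, 3.1]
opening: 0.0647
gripper_force: 15.0
```

```bash
python3 st.py
```

```text
9.8667 [0.5162 0.0379 0.0947] psi 0.18 z [ 0.0019  0.     -1.    ] [-0.026  0.002  1.854  0.     1.283 -0.029] F [0.12 0.09 3.11] M [-0.053 -0.032  0.026] 0.06468662085308641 15.001505920663476
```

Request:
arm_command([
  [[0,0,0,0,0,0],[0,0,0,0,0,0],[0,0,0,0,0,0],[0,0,0,0,0,2],[0,0,0,0,0,3],[0,0,0.02,0,0,3],[0,0,0.02,0,0,3],[0,0,0,0,0,0],[0,0,0,0,0,0]],
], squeeze=60)

```text
t: 10.62
tool_pos: [0.5162, 0.0379, 0.095]
orientation: [1.993, 2.427, 0.002]
force: [-0.4, 0.4, 5.7]
opening: 0.0635
gripper_force: 60.0
```

```bash
python3 st.py
```

```text
10.6167 [0.5162 0.0379 0.095 ] psi 11.2 z [ 0.0017 -0.     -1.    ] [-0.026  0.002  1.854  0.     1.284 -0.221] F [-0.42  0.4   5.73] M [-0.097  0.096  0.178] 0.06345114213403098 60.00249012373388
```

```bash
cat > mark.py <<'E'
from h import *; import pickle
b=eyes.read_camera('scene'); a=cv2.imread('pics/scene.png')
u,v=proj('scene',(.546,.028,.086)).astype(int); print(u,v)
for im in (a,b):
    p=im[v-12:v+13,u-14:u+15].astype(int); m=(p[...,2]>p[...,1]*1.6)&(p[...,2]>p[...,0]*1.6)&(p[...,2]>90)
    y,x=np.nonzero(m); w=m.sum(); print(w, (x.mean()+u-14,y.mean()+v-12) if w else None)
k=np.hstack([cv2.resize(i[v-50:v+30,u-60:u+25],None,fx=4.5,fy=4.5,interpolation=cv2.INTER_CUBIC) for i in(a,b)])
cv2.imwrite('pics/mk.png',k)
E
python3 mark.py
```

```text
287 213
0 None
0 None
```

View pics/mk.png

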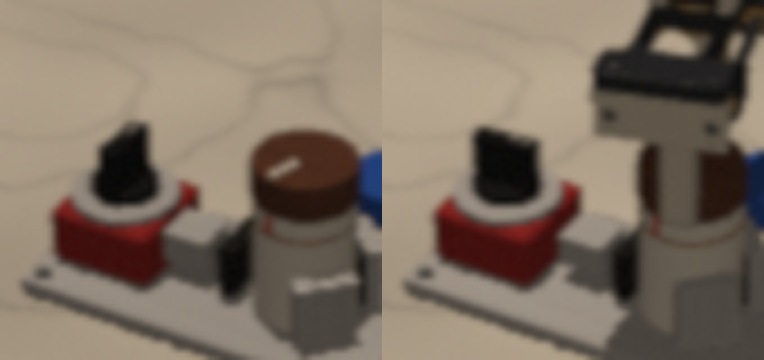

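The red mark at the neck of the jar sits at left-panel (267,225) before and right-panel (655,225) now. That is about 1.3 px, or 3 mm, which matches the clamp's push along +y, so the jar has not turned. I will continue and track the mark numerically.

Request:
arm_command([
  [[0,0,0.02,0,0,4],[0,0,0.02,0,0,4],[0,0,0.02,0,0,4],[0,0,0,0,0,0],[0,0,0,0,0,0]],
])

```text
t: 11.08
tool_pos: [0.5161, 0.0378, 0.0954]
orientation: [1.732, 2.62, 0.001]
force: [-0.4, 0.8, 5.5]
opening: 0.0639
gripper_force: 60.0
```

```bash
python3 st.py; cat > mark2.py <<'E'
from h import *
b=eyes.read_camera('scene')
for im in (cv2.imread('pics/scene.png'),cv2.imread('pics/prev.png'),b):
    if im is None: continue
    p=im[208:218,280:300].astype(float); w=np.clip(p[...,2]-1.35*p[...,1],0,None)*(p[...,2]>60); y,x=np.mgrid[208:218,280:300]
    print(w.sum().round(),(w*x).sum()/w.sum(),(w*y).sum()/w.sum(), w.max(0).round().astype(int))
cv2.imwrite('pics/prev.png',b)
E
python3 mark2.py
```

```text
11.0833 [0.5161 0.0378 0.0954] psi 23.07 z [ 1.6e-03 -1.0e-04 -1.0e+00] [-2.600e-02  1.000e-03  1.854e+00 -0.000e+00  1.285e+00 -4.290e-01] F [-0.39  0.81  5.47] M [-0.067 -0.056  0.094] 0.06391207210369501 60.00149913132191
53.0 286.0426944971537 212.56925996204936 [ 0  0  0  0  0  2 14  3  0  0  0  0  0  0  0  0  0  0  0  0]
60.0 287.47547797173735 212.30839567747296 [ 0  0  0  0  0  0  0 10 13  0  0  0  0  0  0  0  0  0  0  0][ WARN:0@1.174] global loadsave.cpp:275 findDecoder imread_('pics/prev.png'): can't open/read file: check file path/integrity
```

Request:
arm_command([
  [[0,0,0.02,0,0,4],[0,0,0.02,0,0,4],[0,0,0.02,0,0,4],[0,0,0.02,0,0,4],[0,0,0.02,0,0,4],[0,0,0.02,0,0,4],[0,0,0.02,0,0,4],[0,0,0.02,0,0,4],[0,0,0,0,0,4],[0,0,0,0,0,1],[0,0,0,0,0,0],[0,0,0,0,0,0]],
])

```text
t: 12.13
tool_pos: [0.5155, 0.0377, 0.0968]
orientation: [0.812, 3.035, -0.0]
force: [-2.1, -0.3, 7.1]
opening: 0.064
gripper_force: 60.0
```

```bash
python3 st.py;python3 mark2.py; python3 look.py w3
```

```text
12.1333 [0.5155 0.0377 0.0968] psi 60.04 z [ 2.e-04 -3.e-04 -1.e+00] [-2.600e-02 -1.000e-03  1.853e+00 -0.000e+00  1.289e+00 -1.074e+00] F [-2.14 -0.27  7.09] M [-0.08   0.274  0.037] 0.06397649713838617 60.00323524698615
53.0 286.0426944971537 212.56925996204936 [ 0  0  0  0  0  2 14  3  0  0  0  0  0  0  0  0  0  0  0  0]
60.0 287.47547797173735 212.30839567747296 [ 0  0  0  0  0  0  0 10 13  0  0  0  0  0  0  0  0  0  0  0]
49.0 287.41784989858013 212.57809330628803 [0 0 0 0 0 0 0 9 8 0 0 0 0 0 0 0 0 0 0 0]
12.1833 [0.51554231 0.03772091 0.09683649] psi 60.034978823719115 z [ 2.85194656e-04 -3.08049898e-04 -9.99999912e-01] [-2.59529614e-02 -6.15841943e-04  1.85290875e+00 -3.12885778e-04
  1.28900667e+00 -1.07367407e+00] 0.0010677624847941819 [-1.76048432 -0.22561844  7.10364653] 0.06359018860432322
```

View pics/w3.png

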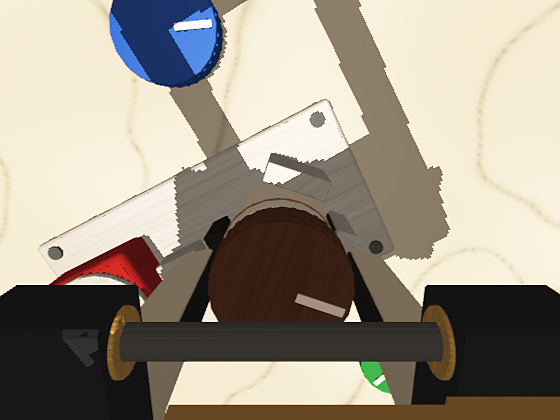

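The wrist view shows the line from (297,298) to (343,313), at the same angle to the gripper as before (about -17°). So the cap turned the full 60° without slipping, and the jar's mark has not moved. Lifting a little first.

Request:
arm_command([
  [[0,0,0.1,0,0,0],[0,0,0.1,0,0,0],[0,0,0.2,0,0,0],[0,0,0.2,0,0,0],[0,0,0,0,0,0],[0,0,0,0,0,0]],
])

```text
t: 12.73
tool_pos: [0.5152, 0.0378, 0.1021]
orientation: [-0.809, -3.035, 0.0]
force: [-0.2, 0.0, -0.5]
opening: 0.0635
gripper_force: 60.0
```

```bash
python3 st.py;python3 mark2.py
```

```text
12.7333 [0.5152 0.0378 0.1021] psi 60.15 z [-4.e-04 -1.e-04 -1.e+00] [-0.026 -0.006  1.849 -0.     1.3   -1.076] F [-0.2   0.04 -0.49] M [ 0.004  0.096 -0.006] 0.0635339440819281 59.99995859339833
53.0 286.0426944971537 212.56925996204936 [ 0  0  0  0  0  2 14  3  0  0  0  0  0  0  0  0  0  0  0  0]
49.0 287.41784989858013 212.57809330628803 [0 0 0 0 0 0 0 9 8 0 0 0 0 0 0 0 0 0 0 0]
37.0 287.31071913161463 213.00271370420626 [ 0  0  0  0  0  0  0 11  6  0  0  0  0  0  0  0  0  0  0  0]
```

Request:
arm_command([
  [[0,0,0.5,0,0,0],[0,0,0.5,0,0,0],[0,0,0.6,0,0,0],[0,0,0.6,0,0,0],[0,0,0.6,0,0,0],[0,0,0.5,0,0,0],[0,0,0.4,0,0,0],[0,0,0.2,0,0,0],[0,0,0.1,0,0,0],[0,0,0,0,0,0],[0,0,0,0,0,0],[0,0,0,0,0,0]],
])

```text
t: 13.78
tool_pos: [0.5152, 0.0379, 0.1418]
orientation: [-0.808, -3.035, 0.0]
force: [-0.7, -0.5, -0.7]
opening: 0.0638
gripper_force: 60.0
```

```bash
python3 st.py;python3 mark2.py; python3 - <<'E'
import cv2
a=cv2.imread('pics/prev.png')[130:270,210:350]
cv2.imwrite('pics/fin.png',cv2.resize(a,None,fx=4,fy=4,interpolation=cv2.INTER_CUBIC))
E
```

```text
13.7833 [0.5152 0.0379 0.1418] psi 60.18 z [-7.e-04  0.e+00 -1.e+00] [-0.026 -0.045  1.811 -0.     1.377 -1.076] F [-0.67 -0.51 -0.66] M [-0.028  0.038 -0.016] 0.06376409329392667 59.999459870159626
53.0 286.0426944971537 212.56925996204936 [ 0  0  0  0  0  2 14  3  0  0  0  0  0  0  0  0  0  0  0  0]
37.0 287.31071913161463 213.00271370420626 [ 0  0  0  0  0  0  0 11  6  0  0  0  0  0  0  0  0  0  0  0]
35.0 287.26111908177904 212.92539454806308 [ 0  0  0  0  0  0  0 10  6  0  0  0  0  0  0  0  0  0  0  0]
```

View pics/fin.png

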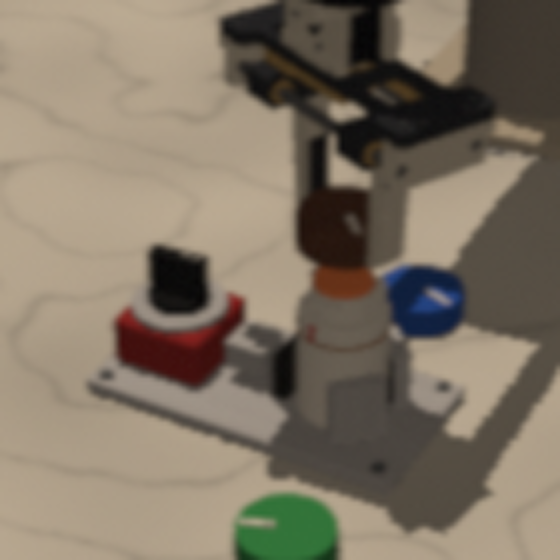

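The cap is held level above the orange seal (345,280), the jar still stands clamped with its mark at (310,333), and the knob is still turned. Handing in.

```bash
python3 -c "
from plant import ticket
print(ticket.close_job())"
```

```text
the job is handed in; nothing more can be done
None
```

The jar is clamped, the cap is unscrewed and held level about 2.5 cm above it, and the job is handed in at about 14 s of robot time; no verdict came back.

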